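# Seat the radio's battery cover and hold its battery-test lever

### The job

The radio lies back-up on the windowsill: press the raised end of its battery cover down until the cover sits level and flush in its recess, and only then flip the safety catch all the way over, out of the test lever's path. After that pull the T-shaped test lever all the way across to its stop, and finish while still holding it there, since it springs back if released. Leave the lantern, the bowl and the teaspoon where they are.

Things in the scene. Friction and masses are not known exactly. Their poses are not given: they have to be found in the camera images.
- radio: Black plastic radio lying on its face, fixed to the sill: 150 (x) by 250 (y) by 50 mm high; origin at the centre of its underside, z up, -x side nearer the robot. In its flat top a recess of 74 by 104 mm, 6 mm deep, centred at x 0, y 58 mm, takes the battery cover; towards the -y end stand the lever and, beside it, the catch. A thin folded aerial lies on the +x edge.
- cover: Loose grey plastic cover, 70 (x) by 100 (y) by 6 mm, 35 g; origin at the centre of its underside, z out of its top, y to the raised end. At the start its -y end lies in the recess, its +y end rides 10 mm high (0.1 rad) on a stiff sliding cell. Pressed there with over 4 to 5 N (8 to 20 N is fine) the cell sinks and stays down; seated, the cover is flush with the casing top.
- cover_press (a point): Point on the cover's top face, on its centre line, 30 mm from its middle towards the raised +y end, straight over the cell: the place to press.
- catch (a joint): Angle of the safety catch: 0 to 0.12 rad at the start (a flat metal arm lies across in front of the lever's stem and blocks it), 1.35 fully over. It turns about the radio's x axis: its upright tab swings towards the radio's -y end while the blocking arm rises. Friction (1.2 N at the tab's top) keeps it where it is left; no spring.
- catch_tab (a point): Middle of the rounded top edge (8 mm thick) of the catch's upright thumb tab, a plate 16 mm wide (x), 5 mm thick (y), that rises 34 mm from the axle to this point. Push it sideways, towards the radio's -y end. The last 4 mm of the rounded top lie above this point.
- catch_pivot (a point): Fixed point on the catch's axle directly under the tab, 8 mm above the casing top. The axle runs along the radio's x; the blocking arm, 50 mm long, sits on it 55 mm further to +x and, when flipped, stands up to 60 mm above the casing top.
- lever (a joint): Angle of the test lever: 0 at rest (leaning 0.3 rad towards the radio's +x), growing as the lever is pulled towards the radio's -x side, to a firm stop at 0.60 rad. Springs back to 0 when released. With the catch not flipped it gives 0.1 to 0.2 rad at most.
- lever_bar (a point): Middle of the steel T-bar on top of the lever: 37 mm long along the radio's y, 13 mm thick, on a 7 mm stem, 97 mm above the sill at rest. Moves 41 mm towards the radio's -x over the full swing, on an arc of radius 70 mm; the spring pulls back with about 2.5 N at rest to 7 N at the stop. Pinch it from above across x with the tips only just past it, or hook it from +x.
- lever_pivot (a point): Fixed point on the lever's hinge axis (parallel to the radio's y), inside the casing, 20 mm below the casing top and 70 mm from the T-bar.
- lantern: Bystander: round green solar lantern with a button on top, 84 mm across, 98 mm high, loose; origin at the centre of its underside.
- bowl: Bystander: blue plastic bowl, 130 mm across, 50 mm high, loose; origin at the centre of its underside.
- teaspoon: Bystander: steel teaspoon, 135 mm long, loose, lying flat; origin on its underside near the middle, its x along its length.
Not all that is in view belongs to the job. There is more than one size of the cover; the job needs the smallest.

How it is judged (in metres and radians):
On the way, in this order (a step that is already met when the one before it is completed fails the run):
1. the cover is pressed level and flush, with the catch not yet flipped (angle between cover's own z axis and vertical below 0.035 rad and z of cover_press in the frame of radio between 0.047 and 0.052 m and value of joint catch below 0.5 rad), for 0.2 s.
2. the catch is flipped over while the lever is still at rest (value of joint catch above 1 rad and value of joint lever below 0.15 rad), for 0.2 s.
At the end, for the whole second after the job is handed in: The cover is level within 2 degrees and flush within 2 mm, the catch is turned past 1.0 of 1.35 rad, and the robot itself still holds the lever, steady, past 0.48 of 0.60 rad, with more than 1 N on it (angle between cover's own z axis and vertical below 0.035 rad and z of cover_press in the frame of radio between 0.047 and 0.052 m and value of joint catch above 1 rad and value of joint lever above 0.48 rad and contact force between any of the fingers, the arm and lever above 1 N and velocity of joint lever between -0.2 and 0.2 rad/s); the arm keeps its last pose, push and grip.
It fails at once if the lantern is pushed more than 30 mm or tipped (distance of lantern from where it was at the start of the episode above 0.03 m or angle between lantern's own z axis and vertical above 0.35 rad).
It fails at once if the bowl is pushed more than 30 mm or tipped (distance of bowl from where it was at the start of the episode above 0.03 m or angle between bowl's own z axis and vertical above 0.35 rad).
It fails at once if the teaspoon is pushed more than 30 mm or tipped (distance of teaspoon from where it was at the start of the episode above 0.03 m or angle between teaspoon's own z axis and vertical above 0.35 rad).
It also fails if it takes over 48 s, if anything falls off the work surface, if the arm or the gripper's body presses on something with over 40 N, if the wrist force passes 120 N, or if a joint passes its speed limit or range.

### The arm

A 6-joint arm with a two-finger parallel gripper is mounted at the origin on the work surface. World frame = base frame: x ahead of the robot, y to its left, z up, the work surface at z = 0. Lengths are in mm, angles in rad, forces in N, time in s.
With the tool pointing down it reaches from about 350 to 975 mm from the base axis. Payload 7.1 kg.
Tool frame: the origin (TCP) lies midway between the tips of the shut fingers; the grasp point (between the pads) lies 19 mm behind it (ctrl.tcp_to_grasp is the distance from the TCP to the grasp point, in mm); z points along the fingers, y is the line along which they close (so a half turn about z gives the same grasp; the last joint's range is limited). The gripper opens to 88 mm and grips with 3 to 60 N. Pads are 20 mm wide; open, the fingers measure 115 mm over their backs; the gripper's body (75 mm by 178 mm) begins 61 mm behind the grasp point.
Start: joints at [-1.271, 0.423, 1.63, -0, 1.089, -0.019], TCP at [195.909, -593.485, 222.675] pointing down, gripper open.
Joint ranges: [-3, 3], [-0.9, 2.11], [0.09, 2.58], [-1.31, 4.45], [0.11, 2.69], [-2.54, 2.54]. Speed limits (rad/s): [2.39, 2.39, 3.01, 3.14, 3.14, 3.14].

### API

Orientations are given as a rotation vector (axis times angle).
In Python, from workcell import get_obs, cams, ticket, boxes_of, ctrl gives the robot as it stands.
- The arm moves only by the shell command python3 -m creep 'ROWS' [OPENING]. ROWS is JSON, one flat list of numbers, 4 for each row, row after row: the shift along the world's x, y, z in m, then the turn about the world's z in rad. In form: [tx, ty, tz, spin, tx, ty, tz, spin, ...]. A call has 1 to 10 rows; each row is the pose to reach, as a shift and turn from the pose commanded when the call began; what a row does not reach only later rows make up. A row lasts 1/12 s, in which the tool goes at most 41.7 mm and 7.16 degrees, less where a joint would pass 70% of its speed; a pose out of reach is approached as far as the arm can. A call with a gripper value outside its range is refused whole. OPENING is the opening, from 0 (shut) to 1 (fully open), set as the call begins (- or left out, the last holds). The fingers move at their own pace and stop on an object; the grip force is fixed at half the most. Time passes only in rows, so rows that repeat a pose let the fingers close. It gives the time, the measured TCP pose, the force, the opening and the grip force at its end, in the units of the state.
- get_obs(): the state, without advancing time (a new reading comes with each control period).
- cams.get_image(name): name is "scene" or "top"; returns (picture, depth): 384x512x3 uint8, red, green, blue; 384x512 float32, mm along the optical axis (not along the pixel's ray), 0 where there is no reading.
- cams.get_calibration(name): a dict with "mtx" (3x3 intrinsics, pixels), "R" (3x3) and "t" (3): a world point X has camera coordinates R X + t. Camera axes: x right, y down, z forward; pixel columns grow to the right and rows downward; lengths in mm; the calibration is good to about 2 mm. A picture is of the moment at which its call begins. get_calibration takes no time and is no camera call.
- ticket.close_job(): hands the job in; it is judged then, once.
Trained networks look in the newest picture that a camera, given by its name, has taken for a name from the list of things; names that differ only in an ending like _2 or _b are one class to them, and where a whole thing is asked for, a point or a joint stands for the part that bears it (a point fixed in the world has none). Each returns a list of dicts, best first, with "score" (0 to 1); they miss things now and then, are a little off and sometimes report something else, mostly with a low value. They report only what shows in the picture. A call takes as long as a camera call. They do not tell look-alikes from the thing itself.
- boxes_of(camera, target): "centre" ([column, row] in pixels, amid what is visible of it).
The state is a dict: "t": time; "qpos": joint angles; "qvel": joint speeds; "joint_torque": joint torques, N m; "ee_pos": TCP position; "orientation": TCP orientation; "ft_force": force on the tool from outside, world axes, zero at the start; "moment": the same for the moment, N m; "width": finger opening in mm; "grasp_force": force on a finger pad.
Only numpy, scipy, OpenCV 4.12 (cv2) and the standard library are available. Lean on these libraries where they do the work, as an engineer would, in place of code of your own. Each camera call takes 0.05 s, during which the arm holds its last target. There are 200 camera calls.

## Working session

There is one attempt and no reset: what is moved stays moved. The work goes in short steps, Python scripts to look and compute and a shell command to move; the robot and the scene stay as the last step left them, time stands still between calls to the robot, and variables do not carry over. Pictures are saved under pics/ and viewed, at most 10 in all, crops included, and the job is handed in when it is done.

```bash
mkdir -p pics
cat > h.py <<'E'
import numpy as np, cv2
from workcell import get_obs, cams, ticket, boxes_of, ctrl
def cal(n):
    c=cams.get_calibration(n); return np.array(c["mtx"],float),np.array(c["R"],float),np.array(c["t"],float).ravel()
def cloud(n,d):
    K,R,t=cal(n); v,u=np.mgrid[:d.shape[0],:d.shape[1]]
    p=np.stack([(u-K[0,2])/K[0,0]*d,(v-K[1,2])/K[1,1]*d,d],-1)
    return (p-t)@R
E
python3 - <<'E'
from h import *
for n in ("top","scene"):
    im,d=cams.get_image(n); np.savez(f"pics/{n}0.npz",im=im,d=d)
    cv2.imwrite(f"pics/{n}0.png",cv2.resize(im[...,::-1],(800,600)))
    W=cloud(n,d)
    for k in("radio","cover","lever","catch","lantern","bowl","teaspoon"):
        for b in boxes_of(n,k)[:3]:
            c=b["centre"]; print(n,k,round(b["score"],2),np.round(c,1),np.round(W[int(c[1]),int(c[0])]))
o=get_obs();print({k:np.round(v,2) for k,v in o.items()})
E
```

```text
top radio 0.93 [255.9 188.6] [571.  41.  52.]
top radio 0.21 [394.3 182.9] [ 585. -429.    5.]
top cover 0.97 [172.8 167.3] [654. 324.  12.]
top cover 0.9 [235.7 179.4] [602. 107.  58.]
top cover 0.82 [247.3 120.5] [811.  65.   7.]
top catch 0.35 [259.7 188.7] [571.  28.  54.]
top lantern 0.5 [392.8 182.5] [ 584. -420.   14.]
top bowl 0.95 [393.2 181.9] [ 588. -425.    6.]
top teaspoon 0.56 [416.  231.8] [ 418. -491.   17.]
scene radio 0.67 [260.5 193.7] [579.  30.  52.]
scene cover 0.88 [277.2 182.2] [599. 101.  55.]
scene cover 0.73 [324.3 227.2] [815.  81.   1.]
scene cover 0.66 [324.  154.1] [647. 334.  11.]
scene lever 0.48 [264.1 197.1] [616.   4.  96.]
scene catch 0.6 [247.4 199.6] [558. -16.  51.]
scene lantern 0.57 [317.  104.8] [519. 462.  92.]
scene teaspoon 0.75 [117.2 282.9] [ 404. -483.   -1.]
{'t': np.float64(0.8), 'qpos': array([-1.27,  0.42,  1.63, -0.  ,  1.09, -0.02]), 'qvel': array([ 0., -0., -0.,  0., -0.,  0.]), 'joint_torque': array([-0.000e+00, -5.445e+01, -2.740e+01,  6.000e-02,  2.000e-02,
       -0.000e+00]), 'ee_pos': array([ 195.9 , -593.49,  222.7 ]), 'orientation': array([ 3.1,  0.5, -0. ]), 'ft_force': array([-1.51, -0.22,  0.42]), 'moment': array([-0.02,  0.03, -0.03]), 'grasp_force': np.float64(0.0), 'width': np.float64(87.88)}
```

Run:
```python
from h import *
z=np.load("pics/top0.npz");im=z["im"]
a=cv2.resize(im[130:250,190:320,::-1],None,fx=4.6,fy=4.6,interpolation=cv2.INTER_CUBIC)
z=np.load("pics/scene0.npz");im=z["im"]
cv2.imwrite("pics/a.png",a)
cv2.imwrite("pics/b.png",cv2.resize(im[90:290,200:400,::-1],(600,600),interpolation=cv2.INTER_CUBIC))
```

```text
(no output)
```

View pics/top0.png

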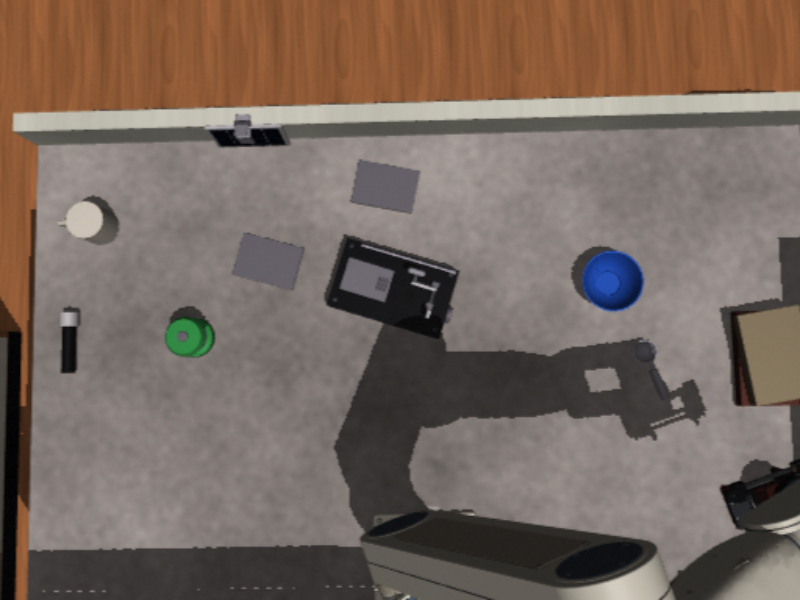

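View pics/a.png

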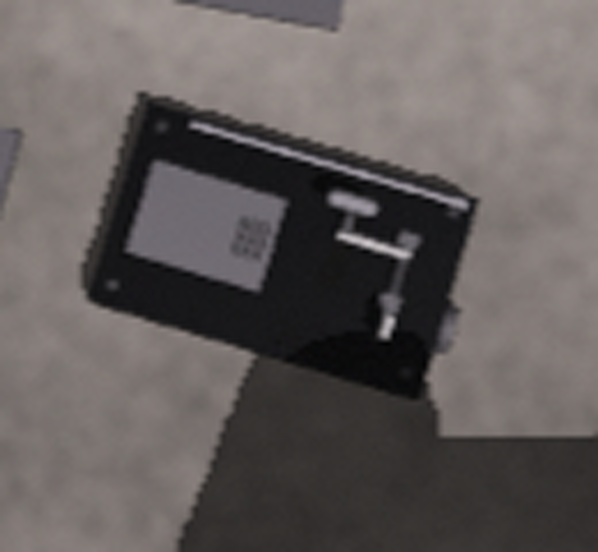

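View pics/b.png

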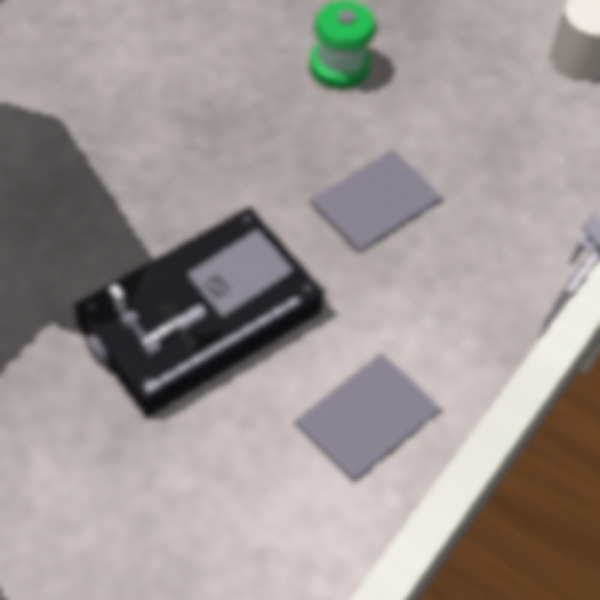

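The radio lies at yaw of about -0.3, with the cover at crop (208,226). The T-bar is at (353,204), the catch arm runs (340,235)-(408,250), and the upright tab is near (387,322). The two grey plates on the sill are look-alikes. Next I fit the poses.

```bash
cat >> h.py <<'E'
def ray(n,u,v,z):
    K,R,t=cal(n); C=-R.T@t; r=R.T@np.linalg.inv(K)@np.array([u,v,1.]); return C+r*(z-C[2])/r[2]
E
python3 - <<'E'
from h import *
for n in("top","scene"):
    z=np.load(f"pics/{n}0.npz");W=cloud(n,z["d"]);K,R,t=cal(n);print(n,"cam",np.round(-R.T@t),"f",K[0,0])
    box=(abs(W[...,0]-580)<150)&(abs(W[...,1]-45)<180)
    m=box&(W[...,2]>40)&(W[...,2]<60)
    (c,s,a)=cv2.minAreaRect(W[m][:,:2].astype(np.float32));print("top face",c,s,a,np.median(W[m][:,2]))
    c=np.array(c); 
    yaw=np.radians(a if s[0]<s[1] else a-90); yaw=(yaw+np.pi/2)%np.pi-np.pi/2; print("yaw",yaw)
    Q=np.array([[np.cos(yaw),np.sin(yaw)],[-np.sin(yaw),np.cos(yaw)]])
    h=box&(W[...,2]>66)&(W[...,2]<120)
    for i in np.argwhere(h): print(i[::-1],np.round(Q@(W[i[0],i[1],:2]-c)),round(float(W[i[0],i[1],2])),end=' | ')
    print()
    for k in("cover_press","catch_tab","lever_bar","catch_pivot","lever_pivot"):
        for b in boxes_of(n,k)[:2]:
            u,v=b["centre"]; zz=dict(cover_press=58,catch_tab=92,lever_bar=97,catch_pivot=58,lever_pivot=30)[k]
            p=ray(n,u,v,zz);print(k,round(b["score"],2),np.round([u,v],1),np.round(p),"local",np.round(Q@(p[:2]-c)))
E
```

```text
top cam [ 428.    6. 1619.] f 476.22807756873016
top face (584.270263671875, 48.38396453857422) (260.0258483886719, 150.4614715576172) 72.03907775878906 51.792283990506306
yaw -0.31347722980381
[245 160] [68. 47.] 66 | [225 165] [ 33. 105.] 68 | [227 166] [32. 98.] 67 | [226 168] [25. 99.] 67 | [262 171] [ 46. -18.] 93 | [263 171] [ 45. -22.] 108 | [264 171] [ 47. -25.] 102 | [222 172] [  8. 108.] 67 | [230 172] [16. 83.] 67 | [262 172] [ 42. -20.] 102 | [263 172] [ 42. -23.] 107 | [264 172] [ 43. -26.] 106 | [265 172] [ 44. -29.] 103 | [266 172] [ 45. -32.] 105 | [267 172] [ 47. -35.] 97 | [262 173] [ 38. -21.] 105 | [263 173] [ 39. -24.] 105 | [264 173] [ 40. -27.] 105 | [265 173] [ 41. -30.] 102 | [266 173] [ 41. -33.] 109 | [267 173] [ 43. -36.] 99 | [268 173] [ 44. -39.] 105 | [269 173] [ 45. -42.] 103 | [270 173] [ 47. -45.] 96 | [271 173] [ 47. -48.] 99 | [227 174] [ 7. 90.] 66 | [262 174] [ 36. -21.] 99 | [263 174] [ 36. -25.] 106 | [264 174] [ 37. -28.] 102 | [265 174] [ 37. -31.] 108 | [266 174] [ 38. -34.] 111 | [267 174] [ 40. -37.] 101 | [268 174] [ 41. -40.] 104 | [269 
[... 4764 characters left out ...]
253 201] [ 23. -67.] 69 | [249 202] [ 18. -79.] 67 | [249 203] [ 21. -81.] 67 | [250 204] [ 29. -82.] 72 | [252 204] [ 32. -76.] 70 | [248 205] [ 26. -88.] 67 | [249 205] [ 27. -85.] 66 | [251 205] [ 32. -80.] 67 | [250 206] [ 34. -86.] 69 | 
cover_press 0.76 [321.8 158.9] [668. 278.  58.] local [ 12. 239.]
cover_press 0.62 [319.3 228.1] [816.  39.  58.] local [226.  56.]
catch_tab 0.45 [240.1 192.1] [540. -27.  92.] local [-18. -90.]
lever_bar 0.29 [257.9 196.4] [599.  -7.  97.] local [ 32. -52.]
catch_pivot 0.72 [261.3 195.9] [592.  21.  58.] local [ 17. -29.]
catch_pivot 0.32 [264.9 196.7] [603.  26.  58.] local [ 27. -20.]
lever_pivot 0.73 [258.8 196.7] [576.  26.  30.] local [  1. -28.]
```

```bash
python3 -m creep '[0.417,0.732,0,-0.63,0.417,0.732,0,-0.63,0.417,0.732,0,-0.63,0.417,0.732,0,-0.63,0.417,0.732,0,-0.63,0.417,0.732,0,-0.63,0.417,0.732,0,-0.63,0.417,0.732,0,-0.63,0.417,0.732,0,-0.63,0.417,0.732,0,-0.63]' 0
```

```text
t: 2.13
ee_pos: [400.6, -233.9, 223.0]
orientation: [3.103, -0.487, 0.001]
ft_force: [-0.3, 0.5, -0.0]
width: 24.7
grasp_force: 0.0
```

```bash
python3 -m creep '[0.210,0.370,-0.02,0,0.210,0.370,-0.02,0,0.210,0.370,-0.02,0,0.210,0.370,-0.02,0,0.210,0.370,-0.02,0,0.210,0.370,-0.02,0,0.210,0.370,-0.04,0,0.210,0.370,-0.08,0,0.210,0.370,-0.12,0,0.210,0.370,-0.14,0]'; python3 -c "
from h import *
print(np.round(get_obs()['ee_pos'],1),np.round(get_obs()['qpos'],2))
im,d=cams.get_image('scene');cv2.imwrite('pics/c.png',cv2.resize(im[120:270,200:350,::-1],(600,600),interpolation=cv2.INTER_CUBIC))"
```

```text
t: 2.97
ee_pos: [593.4, 103.7, 128.4]
orientation: [-3.102, 0.485, -0.007]
ft_force: [1.3, -0.8, 0.3]
width: 0.3
grasp_force: 0.0
[593.4 103.7 128.4] [0.15 0.51 1.75 0.   0.88 2.03]
```

View pics/c.png

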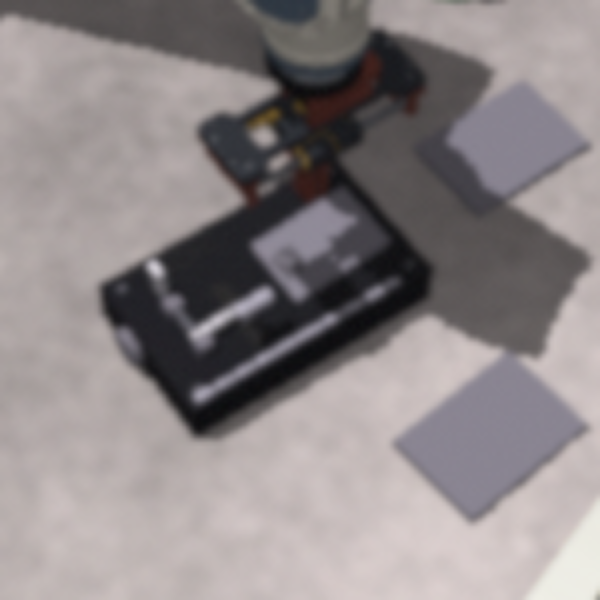

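The closed fingers are above the radio, near the cover at about (315,190). I let the arm settle, then correct.

```bash
python3 -m creep '[0,0,0,0,0,0,0,0,0,0,0,0]'
```

```text
t: 3.27
ee_pos: [591.3, 100.4, 128.9]
orientation: [-3.103, 0.488, -0.002]
ft_force: [-0.2, -0.5, 0.2]
width: 0.7
grasp_force: 0.0
```

```bash
python3 -m creep '[0.0215,0.0385,-0.02,0,0.0215,0.0385,-0.05,0,0.0215,0.0385,-0.062,0,0.0215,0.0385,-0.064,0,0.0215,0.0385,-0.066,0,0.0215,0.0385,-0.066,0]'
```

```text
t: 3.77
ee_pos: [612.7, 138.5, 63.1]
orientation: [-3.103, 0.489, -0.001]
ft_force: [0.2, -1.4, 0.0]
width: 0.2
grasp_force: 0.0
```

```bash
python3 -m creep '[0,0,-0.002,0,0,0,-0.004,0,0,0,-0.006,0,0,0,-0.008,0,0,0,-0.008,0]'
```

```text
t: 4.18
ee_pos: [613.3, 139.6, 54.3]
orientation: [-3.103, 0.487, -0.003]
ft_force: [2.4, 0.6, 3.5]
width: 0.4
grasp_force: 1.6
```

```bash
python3 -m creep '[0,0,-0.0015,0,0,0,-0.003,0,0,0,-0.0045,0,0,0,-0.0045,0]'
```

```text
t: 4.52
ee_pos: [613.3, 139.7, 50.3]
orientation: [-3.103, 0.487, -0.002]
ft_force: [-0.2, -0.4, 11.4]
width: 0.5
grasp_force: 5.5
```

```bash
python3 -m creep '[0,0,-0.0005,0,0,0,-0.0007,0,0,0,-0.0007,0,0,0,-0.0007,0]'
```

```text
t: 4.85
ee_pos: [613.3, 139.7, 50.3]
orientation: [-3.103, 0.487, -0.003]
ft_force: [-2.4, 0.1, 17.0]
width: 0.2
grasp_force: 8.2
```

```bash
python3 -m creep '[0,0,0.03,0,0,0,0.07,0,-0.030,-0.048,0.08,0,-0.055,-0.088,0.08,0,-0.079,-0.126,0.08,0,-0.079,-0.126,0.08,0,-0.079,-0.126,0.08,0]'
python3 - <<'E'
from h import *
im,d=cams.get_image('scene');W=cloud('scene',d)
cv2.imwrite('pics/d.png',cv2.resize(im[140:260,220:340,::-1],(600,600),interpolation=cv2.INTER_CUBIC))
c=np.array([585.7,55]);a=-.31;Q=np.array([[np.cos(a),np.sin(a)],[-np.sin(a),np.cos(a)]])
L=(W[...,:2]-c)@Q.T
for y0 in(20,45,70,95):
    m=(abs(L[...,0])<28)&(abs(L[...,1]-y0)<10)&(abs(W[...,2]-55)<20);print(y0,m.sum(),np.median(W[m][:,2]))
for s in(-55,55):
    m=(abs(L[...,0]-s)<8)&(abs(L[...,1]-60)<50)&(abs(W[...,2]-55)<20);print('casing',np.median(W[m][:,2]))
E
```

```text
t: 5.43
ee_pos: [529.2, 10.5, 127.8]
orientation: [3.102, -0.491, -0.008]
ft_force: [0.4, -0.0, -0.5]
width: 0.7
grasp_force: 0.0
20 85 51.611218814933146
45 79 52.288720346180234
70 77 51.54456892904934
95 70 51.5254938640618
casing 51.28235394289139
casing 51.216328694411175
```

View pics/d.png

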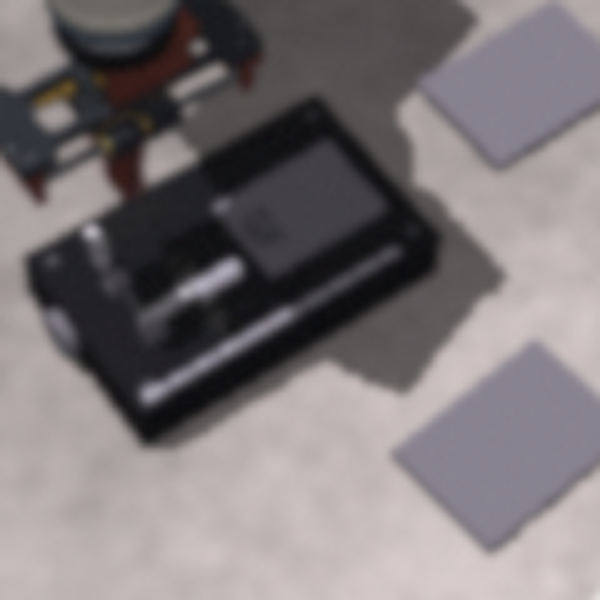

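The cover is flush (flat to within noise) and the tab is still upright at crop (92,235). Now I descend beside it.

```bash
python3 -m creep '[0,0,0,0,0,0,-0.02,0,0,0,-0.04,0,0,0,-0.05,0,0,0,-0.05,0]'
```

```text
t: 5.9
ee_pos: [532.3, 14.4, 76.3]
orientation: [3.103, -0.485, -0.007]
ft_force: [-0.3, 0.6, -0.5]
width: 0.5
grasp_force: 0.0
```

```bash
python3 -m creep '[-0.0031,-0.0095,0,0,-0.0046,-0.0143,0,0,-0.0061,-0.019,0,0,-0.0077,-0.0238,0,0,-0.0092,-0.0286,-0.002,0,-0.0107,-0.0333,-0.004,0,-0.0123,-0.0381,-0.006,0,-0.0138,-0.0428,-0.008,0,-0.0138,-0.0428,-0.010,0]'
python3 - <<'E'
from h import *
im,d=cams.get_image('scene');W=cloud('scene',d)
cv2.imwrite('pics/e.png',cv2.resize(im[140:260,200:320,::-1],(600,600),interpolation=cv2.INTER_CUBIC))
E
```

```text
t: 6.65
ee_pos: [519.4, -30.3, 68.6]
orientation: [3.103, -0.487, 0.0]
ft_force: [-0.1, -1.0, 2.1]
width: 0.2
grasp_force: 1.0
```

View pics/e.png

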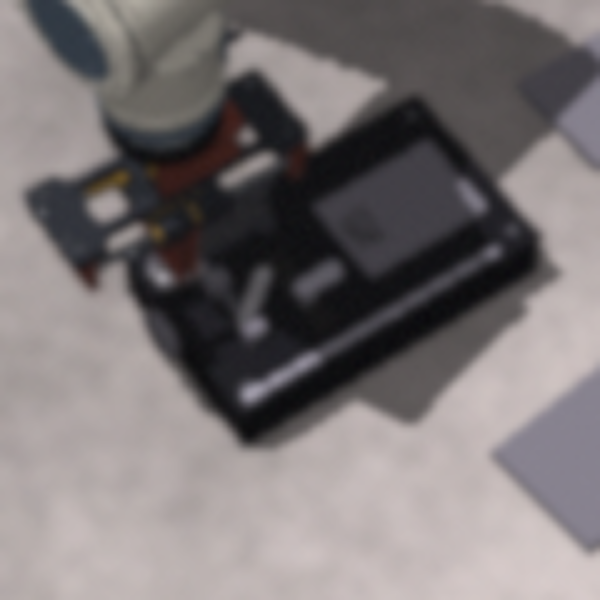

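The blocking arm has risen (crop 255,295) and the tab is laid over at about (158,270). I push on to the stop.

```bash
python3 -m creep '[-0.0015,-0.0048,-0.001,0,-0.0031,-0.0095,-0.002,0,-0.0046,-0.0143,-0.002,0,-0.0055,-0.0171,-0.003,0,-0.0055,-0.0171,-0.003,0]'
```

```text
t: 7.12
ee_pos: [516.9, -44.7, 67.7]
orientation: [-3.099, 0.489, -0.008]
ft_force: [2.3, 17.4, 21.8]
width: 0.5
grasp_force: 12.1
```

```bash
python3 -m creep '[0.002,0.006,0.03,0,0.003,0.01,0.065,0,0.003,0.01,0.085,0,0.04,0.02,0.085,0,0.08,0.03,0.085,0,0.12,0.042,0.085,0,0.124,0.042,0.085,0,0.124,0.042,0.085,0,0.124,0.042,0.085,0]'
python3 - <<'E'
from h import *
W={}
a=-.31;Q=np.array([[np.cos(a),np.sin(a)],[-np.sin(a),np.cos(a)]])
im,d=cams.get_image('scene');W=cloud('scene',d)
cv2.imwrite('pics/f.png',cv2.resize(im[140:260,200:320,::-1],(600,600),interpolation=cv2.INTER_CUBIC))
L=(W[...,:2]-[585.7,55])@Q.T
m=(abs(L[...,0])<75)&(abs(L[...,1])<125)&(W[...,2]>80)&(W[...,2]<112)
print(np.round(np.c_[L[m],W[m][:,2]]).astype(int).tolist())
print(np.round(get_obs()['ee_pos'],1))
E
```

```text
t: 7.87
ee_pos: [636.8, -4.6, 149.5]
orientation: [3.103, -0.486, -0.004]
ft_force: [-0.6, 0.3, -1.0]
width: 0.2
grasp_force: 0.0
[[36, -33, 104], [37, -42, 109], [37, -38, 105], [38, -35, 103], [39, -32, 101], [33, -47, 101], [38, -47, 107], [41, -45, 109], [40, -40, 104], [41, -37, 102], [45, -36, 106], [44, -31, 102], [35, -53, 103], [36, -50, 102], [41, -49, 107], [39, -43, 99], [42, -42, 102], [45, -40, 104], [46, -37, 103], [15, -79, 94], [41, -57, 108], [39, -52, 100], [41, -49, 100], [44, -47, 103], [43, -43, 98], [46, -41, 100], [14, -79, 85], [23, -80, 99], [39, -55, 97], [44, -55, 104], [43, -50, 99], [44, -47, 96], [17, -81, 85], [21, -79, 89], [20, -75, 85], [21, -83, 87], [21, -80, 83], [23, -77, 83]]
[636.2  -4.8 149.7]
```

View pics/f.png

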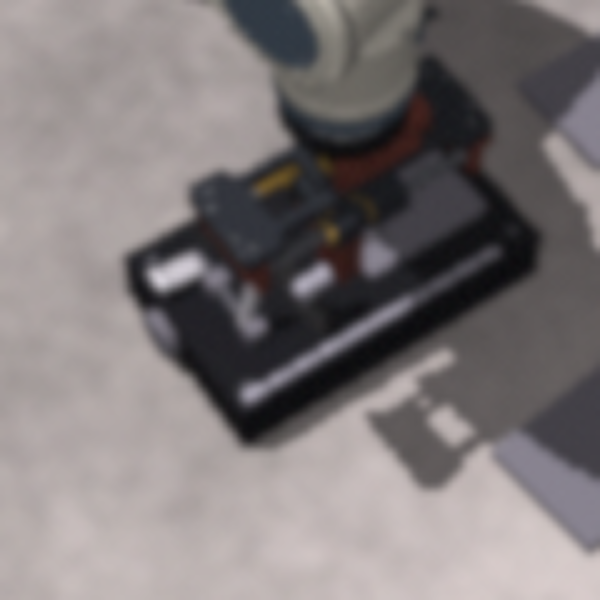

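The catch is fully over (tab flat at crop (172,272)). The T-bar is at (312,280), with the fingers on its +x side. I go down and hook it.

```bash
python3 -m creep '[0,0,-0.03,0,0,0,-0.055,0,0,0,-0.064,0,0,0,-0.064,0,0,0,-0.064,0]'
```

```text
t: 8.33
ee_pos: [637.4, -4.7, 86.8]
orientation: [3.103, -0.487, -0.002]
ft_force: [-0.0, -0.2, 0.7]
width: 0.5
grasp_force: 0.0
```

```bash
python3 -m creep '[-0.0048,0.0015,0,0,-0.0095,0.003,0,0,-0.0143,0.0046,0,0,-0.019,0.0061,0,0,-0.0238,0.0076,0,0,-0.0286,0.0092,0,0,-0.0333,0.0107,0,0,-0.0381,0.0122,0,0,-0.0428,0.0137,0,0,-0.0428,0.0137,0,0]'
```

```text
t: 9.17
ee_pos: [595.7, 9.7, 87.4]
orientation: [-3.103, 0.487, -0.004]
ft_force: [5.2, -1.1, 2.6]
width: 0.4
grasp_force: 2.8
```

```bash
python3 -m creep '[-0.0029,0.0009,0,0,-0.0057,0.0018,0,0,-0.0076,0.0024,0,0,-0.0076,0.0024,0,0]'
```

```text
t: 9.5
ee_pos: [588.8, 11.8, 86.6]
orientation: [-3.103, 0.487, -0.005]
ft_force: [9.0, -0.8, -4.9]
width: 0.6
grasp_force: 4.0
```

```bash
python3 -m creep '[-0.0015,0.0005,0,0,-0.003,0.001,0,0,-0.003,0.001,0,0,-0.003,0.001,0,0]'
python3 - <<'E'
from h import *
im,d=cams.get_image('scene')
cv2.imwrite('pics/g.png',cv2.resize(im[140:260,200:320,::-1],(600,600),interpolation=cv2.INTER_CUBIC))
E
```

```text
t: 9.83
ee_pos: [588.4, 12.0, 86.8]
orientation: [-3.104, 0.486, -0.012]
ft_force: [15.2, -5.3, -11.8]
width: 0.3
grasp_force: 8.0
```

View pics/g.png

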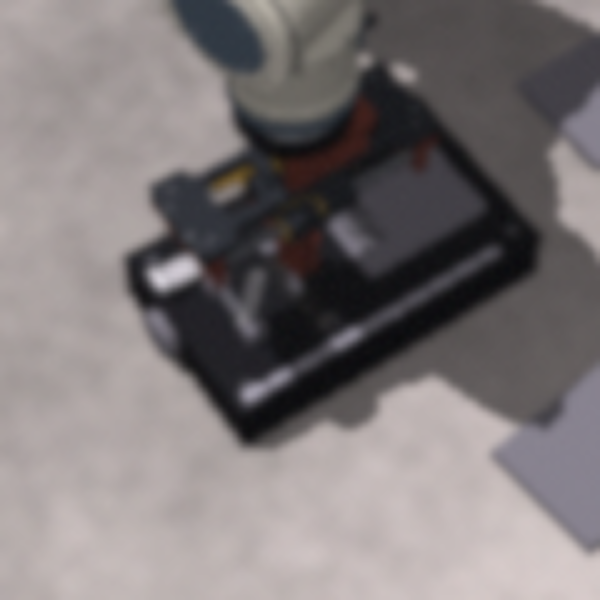

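The fingers are behind the bar (hidden at about (300,255)), the catch is still flat over and the cover is still flush. The force rose with no further motion, so the lever is at its stop. I hand in.

```bash
python3 -m creep '[0,0,0,0,0,0,0,0,0,0,0,0]'; python3 -c "
from workcell import ticket
print(ticket.close_job())"
```

```text
t: 10.13
ee_pos: [588.4, 12.0, 86.8]
orientation: [-3.103, 0.486, -0.012]
ft_force: [15.2, -4.8, -11.6]
width: 0.2
grasp_force: 8.0
the job is handed in; nothing more can be done
None
```

I pressed the cover flush, then flipped the catch fully over, and handed the job in with the test lever held at its stop at about 15 N; the hand-in returned no verdict.

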